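Hook the green marker onto the spoon tub's ring

TASK

Mark the tub of spoons (the one with the blue rim and blue ring) as ready for packing: pick up the green marker, feed its curved hook round through the blue ring until the ring sits round the black band on the hook, and leave the marker standing upright on the table, hooked in the ring. Leave the orange marker where it stands.

Things in the scene. Friction and masses are not known exactly. Their poses are not given: they have to be found in the camera images.
- green_grip (a point): Green marker, 0.36 kg: centre of its green 30x30x50 block (faces square to x, y; any pair can be gripped from above), 104 mm up. Below it an 18 mm post on a 64 mm round foot, 13 high; 50 mm above the table a level C-hook of 9 mm round bar. z up. From here the hook's arc, radius 80, is centred at x -51.4, y +61.3, z -54 mm. When hooked squarely, x and y are parallel to the ring's.
- green_band (a point): Middle of the 22 mm black band on the green hook's bar, at x +28.6, y +61.3, z -54 mm from the block's centre; same axes, y along the bar towards the tip. Round the arc's centre, seen from above, the post is 50 degrees clockwise of the band and the tip 90 degrees counter-clockwise, so turning the marker counter-clockwise about that centre feeds the hook along itself, tip first.
- spoons_ring (a point): Centre, 50 mm up, of the upright blue ring: 32 mm inside, 48 mm outside. z up; x level to the tub's wall, 38 mm away, a stub between; y is the hole's axis, and the tip goes through towards +y with the arc's centre on the -x side. It is on the robot's side of the fixed tub of spoons (150x190, 60 high, blue rim). A like tub of forks has a red rim and ring.
- orange_grip (a point): Orange marker, to be left alone: the same shape as the green one, 129 mm tall to the top of its block, but with an orange block. This point is the centre of that block, 104 mm above the table.
There are look-alikes about, which are no part of the job. Leave any pink look-alike of the part that bears green_grip alone.

How it is judged:
By the outcome, as a careful person would: the job done as asked, in the order asked, and still so for the second after the job is handed in, with the robot touching nothing.
It also fails if it takes over 54 s, if anything falls off the work surface, if the arm or the gripper's body presses on something with over 40 N, if the wrist force passes 120 N, or if a joint passes its speed limit or range.

ROBOT

A 6-joint arm with a two-finger parallel gripper is mounted at the origin on the work surface. World frame = base frame: x ahead of the robot, y to its left, z up, the work surface at z = 0. Lengths are in mm, angles in rad, forces in N, time in s.
With the tool pointing down it reaches from about 350 to 975 mm from the base axis. Payload 7.1 kg.
Tool frame: the origin (TCP) lies at the very end of the fingers, on their centre line; the grasp point (between the pads) lies tcp_to_grasp behind it (tcp_to_grasp is the distance from the TCP to the grasp point, in mm); z points along the fingers, x is the direction in which the jaws open and shut, and the axes are right-handed (so a half turn about z gives the same grasp; the last joint's range is limited). The gripper opens to 88 mm and grips with 3 to 60 N. Pads are 20 mm wide; open, the fingers measure 115 mm over their backs; the gripper's body (75 mm by 178 mm) begins 61 mm behind the grasp point.
Start: joints at [-1.331, 0.423, 1.63, -0, 1.089, -0.019], TCP at [159.969, -604.164, 222.675] pointing down, gripper open.
Joint ranges: [-3, 3], [-0.9, 2.11], [0.09, 2.58], [-1.31, 4.45], [0.11, 2.69], [-2.54, 2.54]. Speed limits (rad/s): [2.39, 2.39, 3.01, 3.14, 3.14, 3.14].

INTERFACE

Orientations are given as a rotation vector (axis times angle).
In Python, from workcell import get_obs, get_image, close_job, recognise, mark_of, tcp_to_grasp gives the robot as it stands. The module is installed in compiled form; this text tells all that it offers.
- The arm moves only by the tool move_arm, never from a script. Its argument "motion" is a list of rows, each a list of 7 numbers: the shift along the world's x, y, z in mm, then the turn, a rotation vector about the world's x, y, z in rad, then the finger opening in mm, from 0 to 87.8. A call has 1 to 5 rows; each row is the pose to reach, as a shift and turn from the pose commanded when the call began; what a row does not reach only later rows make up. A row lasts 1/12 s, in which the tool goes at most 41.7 mm and 7.16 degrees, less where a joint would pass 70% of its speed; a pose out of reach is approached as far as the arm can. A call with a gripper value outside its range is refused whole. The fingers move at their own pace and stop on an object; the grip force is fixed at half the most. Time passes only in rows, so rows that repeat a pose let the fingers close. It gives the time, the measured TCP pose, the force and the opening at its end, in the units of the state.
- get_obs(): the state, without advancing time (a new reading comes with each control period).
- get_image(name): name is "scene" or "top" or "wrist"; returns a dict with "color" (420x560x3 uint8, red, green, blue), "mtx" (3x3 intrinsics, pixels), "camera_from_world" (4x4, takes a point from world to camera coordinates). Camera axes: x right, y up, looking along -z (the intrinsics and any distortion apply to the point x, -y, -z); pixel columns grow to the right and rows downward; lengths in mm; the calibration is good to about 2 mm. The wrist camera is an equidistant fisheye: a pixel r from the principal point sees the ray r / f radians off the axis. A picture is of the moment at which its call begins. There is no depth.
- close_job(): hands the job in, once; it reports no verdict.
Trained networks look in a picture, given as the dict that the camera call returned (one of the last four; its "shot" number tells which), for a name from the list of things; names that differ only in an ending like _2 or _b are one class to them, and where a whole thing is asked for, a point or a joint stands for the part that bears it (a point fixed in the world has none). Each returns a list of dicts, best first, with "p" (0 to 1); they miss things now and then, are a little off and sometimes report something else, mostly with a low value. They report only what shows in the picture. A call takes as long as a camera call. They do not tell look-alikes from the thing itself.
- recognise(picture, label): "bbox" ([centre column, centre row, width, height] in pixels, round what is visible of it).
- mark_of(picture, label): "location" ([row, column] in pixels: a listed point, or the origin of a listed thing).
The state is a dict: "t": time; "qpos": joint angles; "qvel": joint speeds; "joint_torque": joint torques, N m; "ee_pos": TCP position; "orientation": TCP orientation; "ft_force": force on the tool from outside, world axes, zero at the start; "moment": the same for the moment, N m; "width": finger opening in mm.
Only numpy, scipy, OpenCV 4.12 (cv2) and the standard library are available. Lean on these libraries where they do the work, as an engineer would, in place of code of your own. Each camera call takes 0.05 s, during which the arm holds its last target. There are 200 camera calls.

## Working session

There is one attempt and no reset: what is moved stays moved. The work goes in short steps, Python scripts to look and compute and a tool call to move; the robot and the scene stay as the last step left them, time stands still between calls to the robot, and variables do not carry over. Pictures are saved under pics/ and viewed, about 8 in all and at most 12, crops included, and the job is handed in when it is done.

Besides the shell and the picture viewer there is one more tool, called by a JSON object that holds its "method" and its "body", one argument or row to a line. move_arm: Moves the arm, as the interface text tells. Its arguments: {"type":"object","properties":{"motion":{"type":"array"}},"required":["motion"]}

```bash
mkdir -p pics
cat > h.py <<'E'
import numpy as np, cv2
from workcell import *
def save(p,name,crop=None,s=1):
    im=p["color"][...,::-1]
    if crop: r0,r1,c0,c1=crop; im=im[r0:r1,c0:c1]
    cv2.imwrite("pics/"+name,cv2.resize(np.ascontiguousarray(im),None,fx=s,fy=s,interpolation=cv2.INTER_CUBIC))
def ray(p,col,row,fish=False):
    K=p["mtx"];T=np.array(p["camera_from_world"]);x=(col-K[0][2])/K[0][0];y=(row-K[1][2])/K[1][1]
    if fish:
        r=np.hypot(x,y);k=np.sin(r)/r if r>1e-9 else 1;d=np.array([x*k,-y*k,-np.cos(r)])
    else: d=np.array([x,-y,-1])
    R=T[:3,:3];return -R.T@T[:3,3],R.T@d
def atz(p,col,row,z,fish=False):
    o,d=ray(p,col,row,fish);return o+d*(z-o[2])/d[2]
def proj(p,X,fish=False):
    K=p["mtx"];T=np.array(p["camera_from_world"]);c=T[:3,:3]@np.array(X)+T[:3,3];v=np.array([c[0],-c[1],-c[2]])
    if fish:
        h=np.hypot(v[0],v[1]);r=np.arctan2(h,v[2]);x,y=v[0]/h*r,v[1]/h*r
    else: x,y=v[:2]/v[2]
    return K[0][0]*x+K[0][2],K[1][1]*y+K[1][2]
Z=dict(green_grip=104,green_band=50,spoons_ring=50,orange_grip=104)
E
python3 - <<'E'
from h import *
o=get_obs();print(tcp_to_grasp,o["ee_pos"],o["orientation"],o["width"])
ims=[]
for n in("top","scene"):
    p=get_image(n);ims.append(p);save(p,n+"0.png",s=1.4)
    for l in Z:
        for m in mark_of(p,l)[:4]:
            r,c=m["location"];print(n,l,round(m["p"],2),round(c),round(r),atz(p,c,r,Z[l]).round(1))
E
```

```text
18.700000000000003 [ 159.83491221 -603.64918357  221.90367869] [-2.48880516e+00  1.91562905e+00  1.88565908e-03] 88.09388395945894
top green_grip 0.72 142 199 [492.5 404.9 104. ]
top green_grip 0.68 291 265 [287.6 -56.2 104. ]
top green_band 0.64 161 182 [553.9 361.5  50. ]
top green_band 0.63 312 253 [ 323.5 -122.8   50. ]
top spoons_ring 0.72 224 157 [634.3 159.3  50. ]
top spoons_ring 0.71 141 198 [504.2 425.8  50. ]
top orange_grip 0.66 396 205 [ 468.9 -382.1  104. ]
scene green_grip 0.84 246 170 [278.9 -45.7 104. ]
scene green_grip 0.59 404 187 [509.6 409.2 104. ]
scene green_band 0.87 394 209 [541.7 366.1  50. ]
scene green_band 0.66 230 194 [ 316.4 -111.    50. ]
scene spoons_ring 0.76 347 240 [626.6 158.2  50. ]
scene orange_grip 0.88 145 226 [ 460.3 -380.3  104. ]
```

View pics/top0.png

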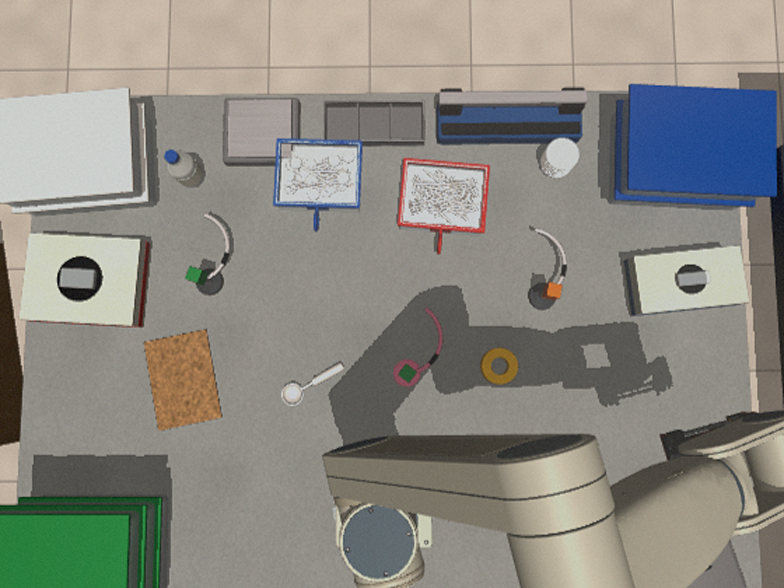

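View pics/scene0.png

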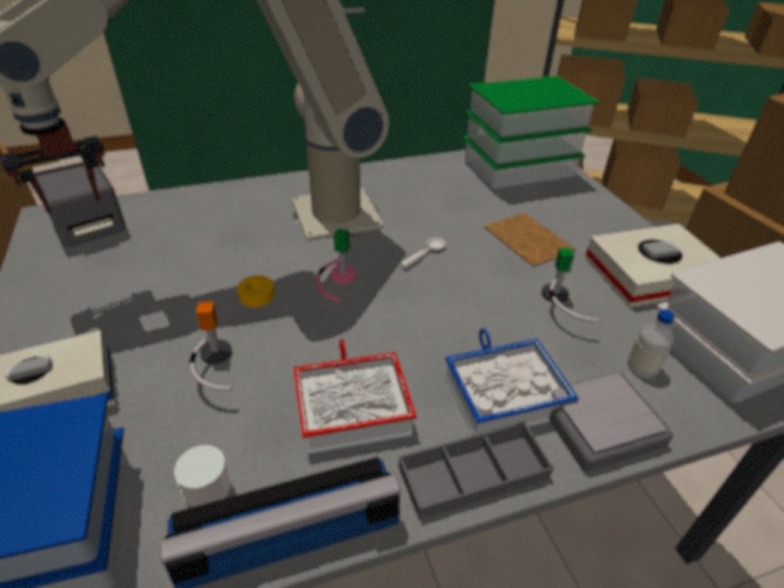

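The top view has two green-block candidates at full-resolution pixels (142,199) and (291,265). The second has a pink foot and hook, so it is the look-alike. The first has a dark foot and white hook, so it fits; I'll confirm it in a crop. The blue ring is at (226,157), on the robot's side of the blue-rimmed tub. I'm moving over there now.

{"method": "move_arm", "body": {
  "motion": [
    [130,160,10,0,0,0.2,87],
    [130,160,10,0,0,0.2,87],
    [130,160,10,0,0,0.2,87],
    [130,160,10,0,0,0.2,87],
    [130,160,10,0,0,0.2,87]
  ]
}}

```text
t: 0.92
ee_pos: [290.8, -442.5, 232.9]
orientation: [2.668, -1.659, 0.0]
ft_force: [0.3, -0.2, -0.5]
width: 86.9
```

{"method": "move_arm", "body": {
  "motion": [
    [130,160,0,0,0,0.2,87],
    [130,160,0,0,0,0.2,87],
    [130,160,0,0,0,0.2,87],
    [130,160,0,0,0,0.2,87],
    [130,160,0,0,0,0.2,87]
  ]
}}

```text
t: 1.33
ee_pos: [421.1, -282.3, 233.0]
orientation: [2.821, -1.383, 0.001]
ft_force: [1.0, -0.4, 1.4]
width: 87.2
```

{"method": "move_arm", "body": {
  "motion": [
    [50,200,0,0,0,0.2,87],
    [50,200,0,0,0,0.2,87],
    [50,200,0,0,0,0.2,87],
    [50,200,0,0,0,0.2,87],
    [50,200,0,0,0,0.2,87]
  ]
}}

```text
t: 1.75
ee_pos: [470.2, -82.0, 233.0]
orientation: [-2.944, 1.095, -0.001]
ft_force: [0.4, -0.8, -0.0]
width: 87.1
```

{"method": "move_arm", "body": {
  "motion": [
    [30,204,0,0,0,0.2,87],
    [30,204,0,0,0,0.2,87],
    [30,204,0,0,0,0.2,87],
    [30,204,0,0,0,0.2,87],
    [30,204,0,0,0,0.2,87]
  ]
}}

```text
t: 2.17
ee_pos: [500.0, 122.2, 233.0]
orientation: [-3.039, 0.795, -0.001]
ft_force: [1.0, -0.8, -0.0]
width: 86.7
```

Run:
```python
from h import *
o=get_obs();print(o["t"],o["ee_pos"].round(1) if hasattr(o["ee_pos"],'round') else o["ee_pos"],o["orientation"],o["ft_force"])
p=get_image("wrist");save(p,"w1.png",s=1.4);print(p["mtx"])
t=get_image("top");save(t,"t1.png",(80,240,90,300),3.5)
s=get_image("scene")
for n,q,f in(("w",p,True),("t",t,False),("s",s,False)):
  for l in Z:
    for m in mark_of(q,l)[:4]:
        r,c=m["location"];print(n,l,round(m["p"],2),round(c),round(r),atz(q,c,r,Z[l],f).round(1))
```

```text
2.1667 [500.  122.2 233. ] [-3.03901581e+00  7.94772551e-01 -9.89268525e-04] [ 1.01991151 -0.84564503 -0.04496116]
[[325.1922621    0.         280.0358479 ]
 [  0.         325.1922621  209.97703444]
 [  0.           0.           1.        ]]
w spoons_ring 0.65 377 105 [637.2 152.6  50. ]
t green_grip 0.75 293 267 [280.6 -62.  104. ]
t green_grip 0.73 143 196 [500.9 403.5 104. ]
t green_band 0.87 161 180 [561.1 362.9  50. ]
t green_band 0.83 310 254 [ 321.6 -116.7   50. ]
t spoons_ring 0.58 222 158 [632.  165.1  50. ]
t orange_grip 0.6 398 206 [ 466.7 -387.9  104. ]
s green_grip 0.6 406 187 [513.2 412.1 104. ]
s green_grip 0.59 246 172 [284.7 -46.6 104. ]
s green_band 0.82 394 210 [545.7 364.   50. ]
s green_band 0.71 228 193 [ 310.8 -116.8   50. ]
s spoons_ring 0.84 345 242 [631.9 150.3  50. ]
s spoons_ring 0.43 145 227 [ 400.1 -386.3   50. ]
s orange_grip 0.83 143 228 [ 466.4 -386.8  104. ]
```

View pics/w1.png

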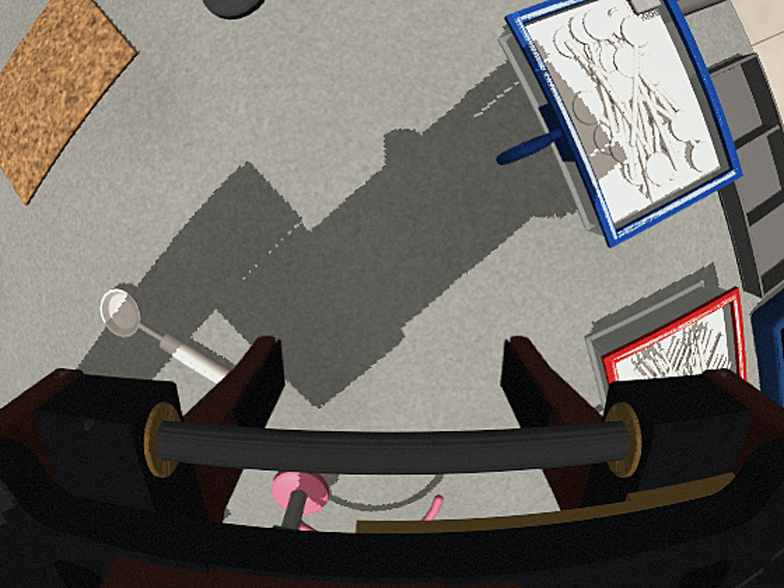

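View pics/t1.png

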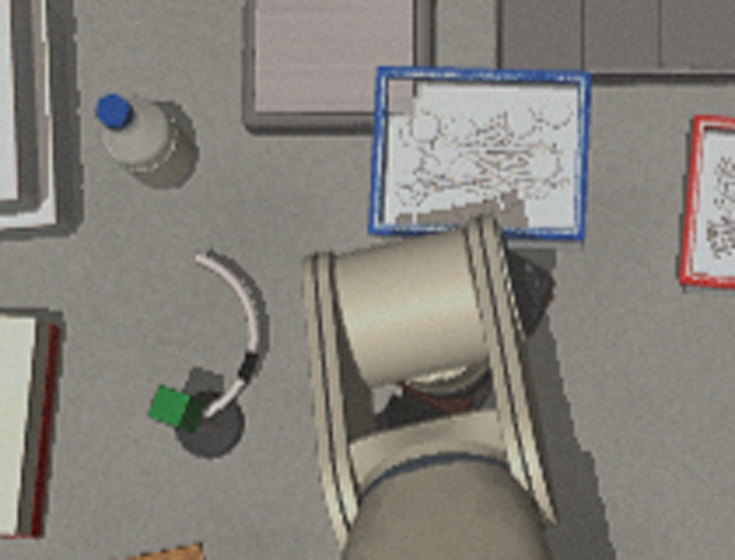

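The crop confirms it: the marker at crop pixel (172,405) has a green block, dark foot, white hook and black band. The wrist view shows the blue ring at (500–545, 145–160), with its stub joining the blue-rimmed tub. Next I'll measure the tub's yaw from the rim and move near the marker.

Run:
```python
from h import *
p=get_image("wrist")
A=[atz(p,c/1.4,r/1.4,60,True) for c,r in((507,18),(611,245),(740,170))]
for a in A: print(a.round(1))
d=A[0]-A[1];print("wall dir deg",np.degrees(np.arctan2(d[1],d[0]))-90)
d=A[2]-A[1];print("side dir deg",np.degrees(np.arctan2(d[1],d[0])))
for c,r,z in((499,159,50),(568,141,55),(568,141,50),(545,150,74)): print(c,r,atz(p,c/1.4,r/1.4,z,True).round(1))
t=get_image("top")
for cs in(((376,68),(590,73),(583,240),(370,235)),):
  B=[atz(t,90+c/3.5,80+r/3.5,60) for c,r in cs]
  for b in B: print("top",b.round(1))
```

```text
[670.7 245.7  60. ]
[664.5  50.4  60. ]
[821.3  48.3  60. ]
wall dir deg -1.8428415386609203
side dir deg -0.7427227262804056
499 159 [612.4 151.7  50. ]
568 141 [668.4 140.1  55. ]
568 141 [670.3 139.5  50. ]
545 150 [641.3 144.3  74. ]
top [825.7 245.5  60. ]
top [819.3  45.3  60. ]
top [660.4  51.5  60. ]
top [666.4 248.7  60. ]
```

{"method": "move_arm", "body": {
  "motion": [
    [-25,190,0,0,0,0.2,87],
    [-25,190,0,0,0,0.2,87],
    [-25,190,0,0,0,0.2,87],
    [-25,190,0,0,0,0.2,87],
    [-25,190,0,0,0,0.2,87]
  ]
}}

```text
t: 3.43
ee_pos: [474.3, 313.3, 232.8]
orientation: [-3.103, 0.486, -0.0]
ft_force: [0.6, -0.0, -0.3]
width: 87.0
```

Run:
```python
from h import *
p=get_image("wrist");save(p,"w2.png",s=1.4);print(get_obs()["ee_pos"])
for l in Z:
    for m in mark_of(p,l)[:4]:
        r,c=m["location"];print(l,round(m["p"],2),round(c*1.4),round(r*1.4),atz(p,c,r,Z[l],True).round(1))
```

```text
[474.25324978 316.00285386 232.89585806]
green_grip 0.7 386 129 [501.4 408.7 104. ]
green_band 0.88 461 170 [546.7 367.3  50. ]
spoons_ring 0.58 612 381 [635.4 150.4  50. ]
```

View pics/w2.png

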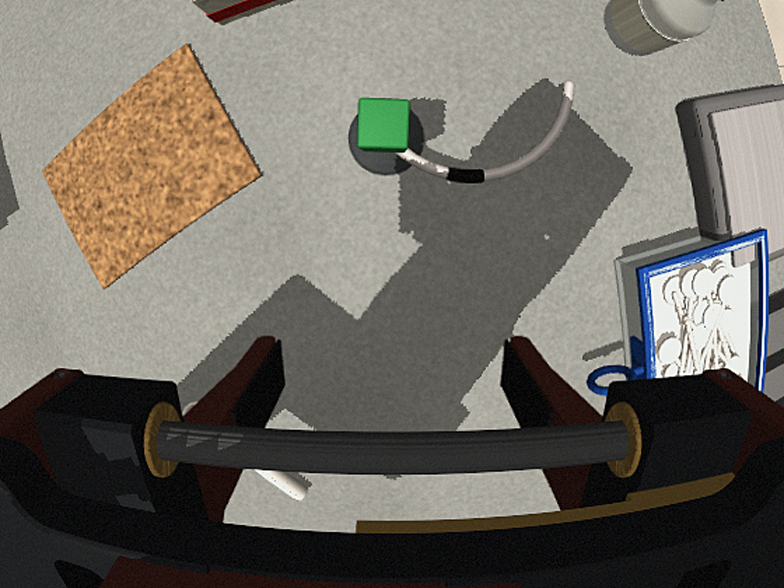

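The wrist view shows the green block top at corners (360,98), (409,99), (409,151) and (359,151), the black band at (465,175), the hook tip at (570,85) and the blue ring at (610,380).

Run:
```python
from h import *
p=get_image("wrist")
hsv=cv2.cvtColor(p["color"],cv2.COLOR_RGB2HSV);m=cv2.inRange(hsv,(45,100,60),(80,255,255))
n,lab,st,ce=cv2.connectedComponentsWithStats(m);i=1+np.argmax(st[1:,4]);print(st[i],ce[i])
B=[atz(p,c/1.4,r/1.4,129,True) for c,r in((360,98),(409,99),(409,149),(359,149))]
for b in B:print(b.round(1))
print("centre",np.mean(B,0).round(1))
for a,b in((0,1),(3,2),(3,0),(2,1)):
  d=B[b]-B[a];print(np.degrees(np.arctan2(d[1],d[0])).round(1),np.linalg.norm(d).round(1))
for c,r in((447,174),(484,176),(570,84)):print("bar",atz(p,c/1.4,r/1.4,50,True).round(1))
o=get_obs();print(o["ee_pos"],o["orientation"])
save(p,"w2c.png",(50,140,240,430),4)
```

```text
[ 253   65   38   37 1300] [271.31923077  83.00923077]
[493.1 424.4 129. ]
[519.6 415.1 129. ]
[510.6 387.  129. ]
[483.3 395.9 129. ]
centre [501.6 405.6 129. ]
-19.3 28.1
-18.1 28.7
71.0 30.1
72.2 29.5
bar [536.1 363.2  50. ]
bar [562.9 353.8  50. ]
bar [652.9 406.5  50. ]
[474.92899915 308.84711432 232.50038714] [ 3.10270078e+00 -4.88794118e-01 -5.31052653e-04]
```

View pics/w2c.png

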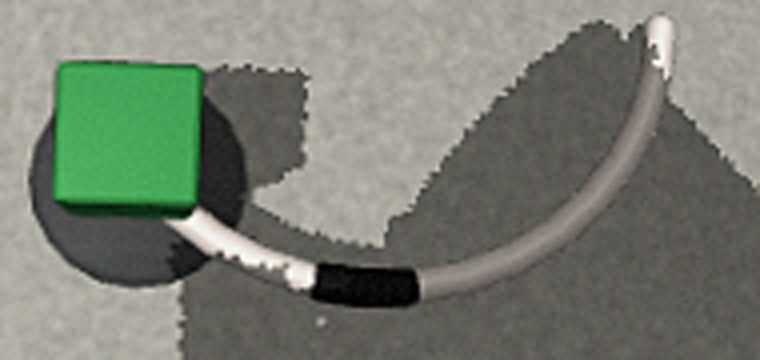

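{"method": "move_arm", "body": {
  "motion": [
    [26,96,-60,0,0,-0.014,70],
    [26,96,-60,0,0,-0.014,70],
    [26,96,-60,0,0,-0.014,70],
    [26,96,-60,0,0,-0.014,70],
    [26,96,-60,0,0,-0.014,70]
  ]
}}

```text
t: 4.15
ee_pos: [500.9, 404.8, 171.2]
orientation: [3.098, -0.51, -0.003]
ft_force: [0.1, -0.3, 0.6]
width: 70.1
```

{"method": "move_arm", "body": {
  "motion": [
    [0,0,-30,0,0,0,70],
    [0,0,-60,0,0,0,70],
    [0,0,-86.5,0,0,0,70],
    [0,0,-86.5,0,0,0,70],
    [0,0,-86.5,0,0,0,70]
  ]
}}

```text
t: 4.57
ee_pos: [500.8, 403.8, 86.3]
orientation: [3.098, -0.512, -0.002]
ft_force: [0.6, 0.4, 0.6]
width: 69.9
```

{"method": "move_arm", "body": {
  "motion": [
    [0,0,0,0,0,0,20],
    [0,0,0,0,0,0,20],
    [0,0,0,0,0,0,20],
    [0,0,0,0,0,0,20],
    [0,0,0,0,0,0,20]
  ]
}}

```text
t: 4.98
ee_pos: [501.4, 406.2, 87.2]
orientation: [-3.099, 0.51, -0.002]
ft_force: [0.1, 0.8, 0.2]
width: 40.1
```

{"method": "move_arm", "body": {
  "motion": [
    [0,0,0,0,0,0,20],
    [0,0,0,0,0,0,20],
    [0,0,0,0,0,0,20],
    [0,0,0,0,0,0,20],
    [0,0,0,0,0,0,20]
  ]
}}

```text
t: 5.4
ee_pos: [500.7, 405.9, 86.4]
orientation: [3.1, -0.51, -0.001]
ft_force: [-2.4, -0.7, 5.0]
width: 30.1
```

{"method": "move_arm", "body": {
  "motion": [
    [0,0,10,0,0,0,20],
    [0,0,22,0,0,0,20],
    [0,0,36,0,0,0,20],
    [0,0,50,0,0,0,20],
    [0,0,50,0,0,0,20]
  ]
}}

```text
t: 5.82
ee_pos: [502.9, 407.2, 140.3]
orientation: [-3.095, 0.509, -0.007]
ft_force: [1.2, -0.1, -4.2]
width: 29.8
```

{"method": "move_arm", "body": {
  "motion": [
    [-2,-20,0,0,0,0,20],
    [-4,-50,0,0,0,0,20],
    [-8,-85,0,0,0,0,20],
    [-10,-120,0,0,0,0,20],
    [-12,-150,0,0,0,0,20]
  ]
}}

```text
t: 6.23
ee_pos: [488.4, 254.0, 136.4]
orientation: [3.1, -0.509, 0.0]
ft_force: [1.2, -0.6, -4.4]
width: 30.1
```

{"method": "move_arm", "body": {
  "motion": [
    [-3,-35,0,0,0,0,20],
    [-6,-70,0,0,0,0,20],
    [-8,-100,0,0,0,0,20],
    [-10,-125,0,0,0,0,20],
    [-10,-141,0,0,0,0,20]
  ]
}}

```text
t: 6.65
ee_pos: [478.3, 112.5, 136.6]
orientation: [3.099, -0.512, 0.0]
ft_force: [1.0, -0.2, -5.0]
width: 30.1
```

{"method": "move_arm", "body": {
  "motion": [
    [0,0,0,0,0,0,20],
    [0,0,0,0,0,0,20],
    [0,0,0,0,0,0,20],
    [0,0,0,0,0,0,20]
  ]
}}

```text
t: 6.98
ee_pos: [479.3, 115.7, 136.4]
orientation: [-3.1, 0.508, -0.001]
ft_force: [-0.6, 0.1, -4.0]
width: 29.7
```

Run:
```python
from h import *
p=get_image("wrist");save(p,"w3.png",s=1.4);o=get_obs();print(o["ee_pos"],o["orientation"],o["width"])
for l,z in(("green_band",100),("spoons_ring",50)):
    for m in mark_of(p,l)[:3]:
        r,c=m["location"];print(l,round(m["p"],2),round(c*1.4),round(r*1.4),atz(p,c,r,z,True).round(1))
```

```text
[479.17873493 115.74576337 136.29959924] [-3.09994827e+00  5.08008280e-01 -6.39523170e-04] 29.68744679436218
green_band 0.66 511 369 [528.7  76.9 100. ]
spoons_ring 0.8 621 161 [634.  152.8  50. ]
```

View pics/w3.png

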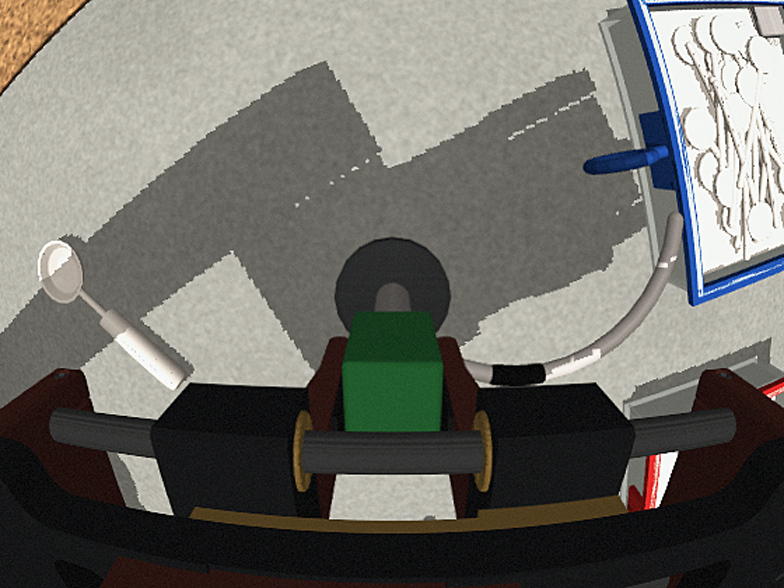

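The wrist view shows the marker held square, the band at (518,374), the hook tip at (677,215) and the ring from (586,166) to about (665,152). I'll check the hook model and the ring against these pixels.

```bash
cat >> h.py <<'E'
def R(d): a=np.radians(d);return np.array([[np.cos(a),-np.sin(a)],[np.sin(a),np.cos(a)]])
def hook(block,yaw,deg): # point on the hook, deg from band ccw
    C=np.array(block)+R(yaw)@[-51.4,61.3];return C+80*R(yaw+deg)[:,0]
E
python3 - <<'E'
from h import *
p=get_image("wrist");o=get_obs();b=o["ee_pos"][:2];z=o["ee_pos"][2]+18.7-54
print("hook z",z)
for yaw in(-107,-108.7,-110.5):
  for d in(0,45,90):
    q=hook(b,yaw,d);print(yaw,d,q.round(1),(np.array(proj(p,[*q,z],True))*1.4).round(0))
rc=np.array([633,151.5]);ry=-1.7
for n,a,zz in(("outer",-24,50),("stub",24,50),("wall",38,50),("top",0,74),("bot",0,26)):
  q=rc+R(ry)@[a,0];print(n,q.round(1),(np.array(proj(p,[*q,zz],True))*1.4).round(0))
save(p,"w3c.png",(80,180,390,540),5)
E
```

```text
hook z 100.8329193083622
-107 0 [529.2  70.3] [516. 381.]
-107 45 [590.2  76.1] [623. 331.]
-107 90 [629.1 123.4] [672. 221.]
-108.7 0 [527.9  68.8] [514. 384.]
-108.7 45 [589.   72.9] [622. 338.]
-108.7 90 [629.3 118.9] [674. 229.]
-110.5 0 [526.4  67.3] [512. 388.]
-110.5 45 [587.6  69.4] [621. 344.]
-110.5 90 [629.3 114.2] [675. 238.]
outer [609.  152.2] [586. 172.]
stub [657.  150.8] [653. 155.]
wall [671.  150.4] [670. 151.]
top [633.  151.5] [641. 163.]
bot [633.  151.5] [603. 163.]
```

View pics/w3c.png

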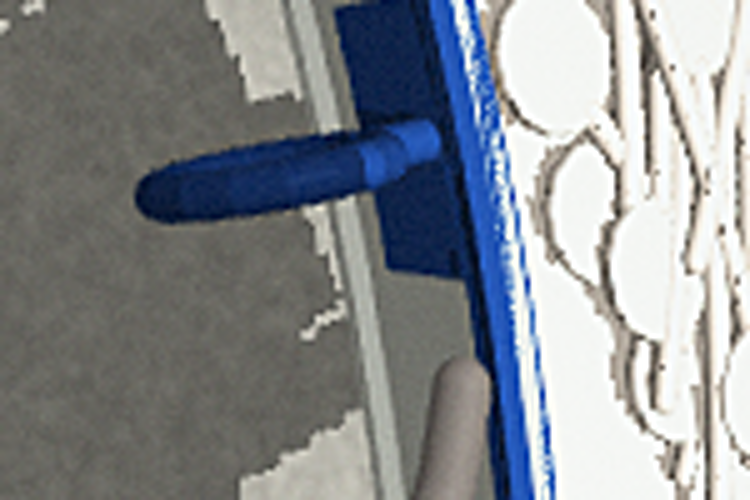

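The hook model and ring agree to within a few mm. I'll lower so the hook is about 4 mm above its standing height, then look again.

{"method": "move_arm", "body": {
  "motion": [
    [0,0,-15,0,0,0,20],
    [0,0,-30,0,0,0,20],
    [0,0,-40,0,0,0,20],
    [0,0,-46,0,0,0,20],
    [0,0,-46,0,0,0,20]
  ]
}}

```text
t: 7.6
ee_pos: [478.1, 114.8, 88.9]
orientation: [3.099, -0.509, -0.004]
ft_force: [-0.5, -0.8, -3.7]
width: 29.7
```

{"method": "move_arm", "body": {
  "motion": [
    [0,0,0,0,0,0,20],
    [0,0,0,0,0,0,20],
    [0,0,0,0,0,0,20]
  ]
}}

```text
t: 7.85
ee_pos: [479.5, 115.0, 90.8]
orientation: [-3.1, 0.51, -0.002]
ft_force: [0.2, 1.0, -4.5]
width: 29.9
```

Run:
```python
from h import *
p=get_image("wrist");save(p,"w4.png",(60,290,300,560),3);o=get_obs();b=o["ee_pos"][:2];z=o["ee_pos"][2]+18.7-54
print(o["ee_pos"],o["ft_force"],z)
f=lambda X:((np.array(proj(p,X,True))-[300,60])*3).round(0)
for d in(0,45,90): q=hook(b,-108.7,d);print(d,q.round(1),f([*q,z]))
rc=np.array([633,151.5])
for n,a,zz in(("outer",-24,50),("stub",24,50),("wall",38,50),("top",0,74),("bot",0,26)):
  q=rc+R(-1.7)@[a,0];print(n,f([*q,zz]))
```

```text
[479.45636535 114.94187295  90.79830287] [-0.84431238 -0.36767638 -4.06380591] 55.498302866346776
0 [528.4  68.2] [202. 643.]
45 [589.4  72.3] [433. 542.]
90 [629.8 118.3] [543. 310.]
outer [431. 189.]
stub [589. 150.]
wall [630. 141.]
top [573. 170.]
bot [465. 167.]
```

View pics/w4.png

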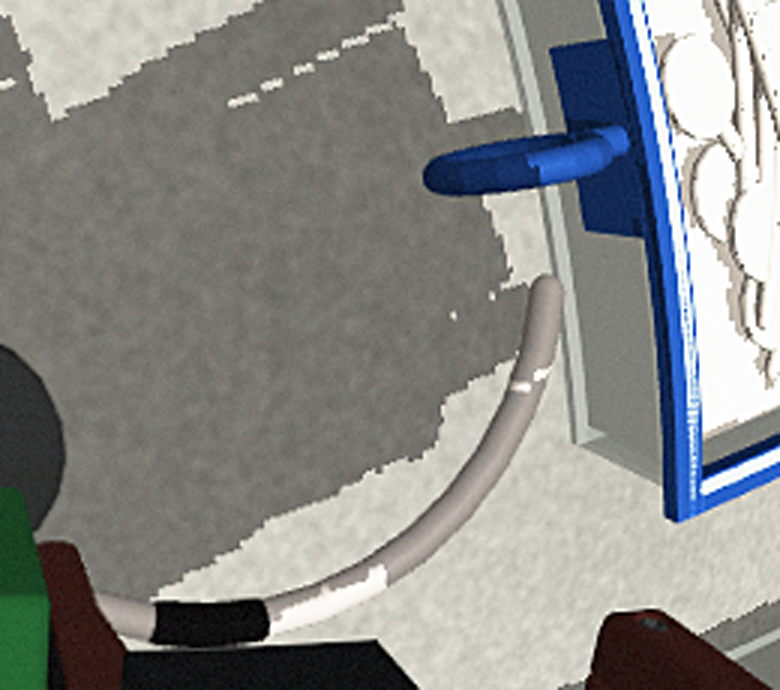

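The hook tip is at (545,285), in front of the ring at (425–600, 140–180), with the radial position correct. Next I'll compute the rotation rows about the arc centre.

Run:
```python
from h import *
u=np.array([-74.5,-31.5])
for c in range(5):
  t0=c*24; print("call",c)
  for k in range(1,6):
    t=min(t0+4.8*k,107); s=R(t)@u-R(t0)@u; print([*s.round(1),0,0,0,round(np.radians(t-t0),4),20])
```

```text
call 0
[np.float64(2.9), np.float64(-6.1), 0, 0, 0, np.float64(0.0838), 20]
[np.float64(6.3), np.float64(-12.0), 0, 0, 0, np.float64(0.1676), 20]
[np.float64(10.2), np.float64(-17.5), 0, 0, 0, np.float64(0.2513), 20]
[np.float64(14.5), np.float64(-22.7), 0, 0, 0, np.float64(0.3351), 20]
[np.float64(19.3), np.float64(-27.6), 0, 0, 0, np.float64(0.4189), 20]
call 1
[np.float64(5.1), np.float64(-4.4), 0, 0, 0, np.float64(0.0838), 20]
[np.float64(10.6), np.float64(-8.4), 0, 0, 0, np.float64(0.1676), 20]
[np.float64(16.4), np.float64(-11.9), 0, 0, 0, np.float64(0.2513), 20]
[np.float64(22.5), np.float64(-14.9), 0, 0, 0, np.float64(0.3351), 20]
[np.float64(28.8), np.float64(-17.4), 0, 0, 0, np.float64(0.4189), 20]
call 2
[np.float64(6.5), np.float64(-1.9), 0, 0, 0, np.float64(0.0838), 20]
[np.float64(13.1), np.float64(-3.3), 0, 0, 0, np.float64(0.1676), 20]
[np.float64(19.8), np.float64(-4.2), 0, 0, 0, np.float64(0.2513), 20]
[np.float64(26.6), np.float64(-4.4), 0, 0, 0, np.float64(0.3351), 20]
[np.float64(33.4), np.float64(-4.1), 0, 0, 0, np.float64(0.4189), 20]
call 3
[np.float64(6.7), np.float64(0.9), 0, 0, 0, np.float64(0.0838), 20]
[np.float64(13.3), np.float64(2.3), 0, 0, 0, np.float64(0.1676), 20]
[np.float64(19.8), np.float64(4.3), 0, 0, 0, np.float64(0.2513), 20]
[np.float64(26.1), np.float64(6.8), 0, 0, 0, np.float64(0.3351), 20]
[np.float64(32.2), np.float64(9.8), 0, 0, 0, np.float64(0.4189), 20]
call 4
[np.float64(5.8), np.float64(3.5), 0, 0, 0, np.float64(0.0838), 20]
[np.float64(11.3), np.float64(7.5), 0, 0, 0, np.float64(0.1676), 20]
[np.float64(12.8), np.float64(8.8), 0, 0, 0, np.float64(0.192), 20]
[np.float64(12.8), np.float64(8.8), 0, 0, 0, np.float64(0.192), 20]
[np.float64(12.8), np.float64(8.8), 0, 0, 0, np.float64(0.192), 20]
```

{"method": "move_arm", "body": {
  "motion": [
    [-1,4,0,0,0,0,20],
    [-1,7.6,-1,0,0,0,20],
    [-1,7.6,-1,0,0,0,20]
  ]
}}

```text
t: 8.15
ee_pos: [478.1, 123.1, 89.3]
orientation: [-3.1, 0.509, -0.001]
ft_force: [-1.0, -0.0, -4.2]
width: 29.8
```

First 24° of rotation; the tip should pass into the ring. Then I'll check.

{"method": "move_arm", "body": {
  "motion": [
    [2.9,-6.1,0,0,0,0.0838,20],
    [6.3,-12.0,0,0,0,0.1676,20],
    [10.2,-17.5,0,0,0,0.2513,20],
    [14.5,-22.7,0,0,0,0.3351,20],
    [19.3,-27.6,0,0,0,0.4189,20]
  ]
}}

```text
t: 8.57
ee_pos: [497.3, 94.7, 89.2]
orientation: [3.138, 0.153, -0.0]
ft_force: [-0.1, 0.4, -4.3]
width: 29.8
```

{"method": "move_arm", "body": {
  "motion": [
    [0,0,0,0,0,0,20],
    [0,0,0,0,0,0,20]
  ]
}}

```text
t: 8.73
ee_pos: [497.3, 94.8, 89.2]
orientation: [-3.138, -0.141, -0.0]
ft_force: [-0.1, 0.8, -4.3]
width: 29.4
```

Run:
```python
from h import *
p=get_image("wrist");o=get_obs();print(o["ee_pos"],o["ft_force"],o["orientation"])
c,r=proj(p,[633,151.5,50],True);c=int(min(c,480));r=int(max(r,70));print(c,r,p["color"].shape)
save(p,"w5.png",(r-70,r+70,c-100,c+80),4)
```

```text
[497.00930803  94.96384249  89.11824028] [-0.77490629  0.48260808 -4.59094282] [-3.13837249e+00 -1.41460504e-01  5.52172408e-04]
476 172 (420, 560, 3)
```

View pics/w5.png

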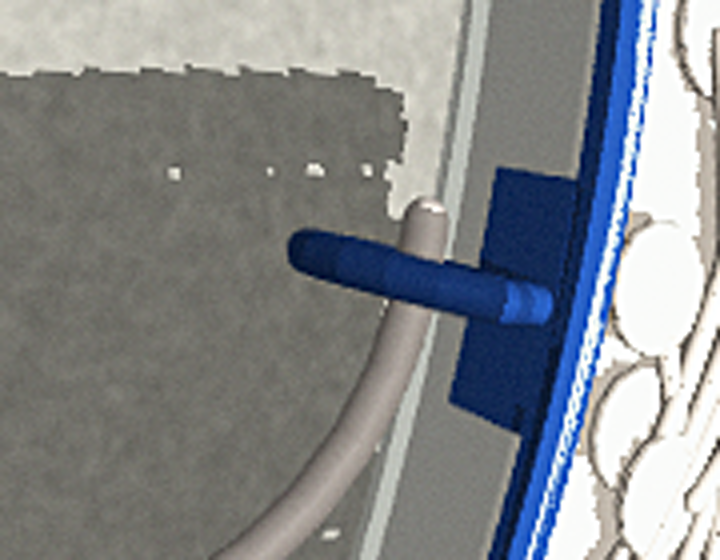

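The tip, at crop pixel (425,205), has passed through the blue ring under its top arc. It is slightly towards the tub and shows no contact force. I'll continue the rotation with a −2 mm trim in x.

{"method": "move_arm", "body": {
  "motion": [
    [4.1,-4.4,0,0,0,0.0838,20],
    [8.6,-8.4,0,0,0,0.1676,20],
    [14.4,-11.9,0,0,0,0.2513,20],
    [20.5,-14.9,0,0,0,0.3351,20],
    [26.8,-17.4,0,0,0,0.4189,20]
  ]
}}

```text
t: 9.2
ee_pos: [523.8, 77.6, 89.1]
orientation: [-3.038, -0.799, 0.001]
ft_force: [0.3, -0.2, -5.1]
width: 30.0
```

{"method": "move_arm", "body": {
  "motion": [
    [6.5,-1.9,0,0,0,0.0838,20],
    [13.1,-3.3,0,0,0,0.1676,20],
    [19.8,-4.2,0,0,0,0.2513,20],
    [26.6,-4.4,0,0,0,0.3351,20],
    [33.4,-4.1,0,0,0,0.4189,20]
  ]
}}

```text
t: 9.62
ee_pos: [557.2, 73.6, 89.0]
orientation: [-2.806, -1.413, 0.001]
ft_force: [0.1, 0.3, -4.9]
width: 29.6
```

{"method": "move_arm", "body": {
  "motion": [
    [0,0,0,0,0,0,20],
    [0,0,0,0,0,0,20]
  ]
}}

```text
t: 9.78
ee_pos: [557.1, 73.7, 89.0]
orientation: [-2.81, -1.405, 0.001]
ft_force: [0.3, -0.6, -4.7]
width: 29.6
```

Run:
```python
from h import *
p=get_image("wrist");o=get_obs();print(o["ee_pos"],o["ft_force"],o["orientation"],o["qpos"])
c,r=proj(p,[633,151.5,50],True);print(c,r);c=int(np.clip(c,100,460));r=int(np.clip(r,70,350))
save(p,"w6.png",(r-70,r+70,c-100,c+100),4)
```

```text
[556.69671092  73.56369434  88.95507325] [ 0.27088974  0.28142421 -5.61303736] [-2.80955867e+00 -1.40487159e+00  1.42239834e-03] [ 1.10170557e-01  5.20651903e-01  1.85172933e+00  4.68989764e-05
  7.70188799e-01 -8.17210878e-01]
429.99760488775644 250.64770360624573
```

View pics/w6.png

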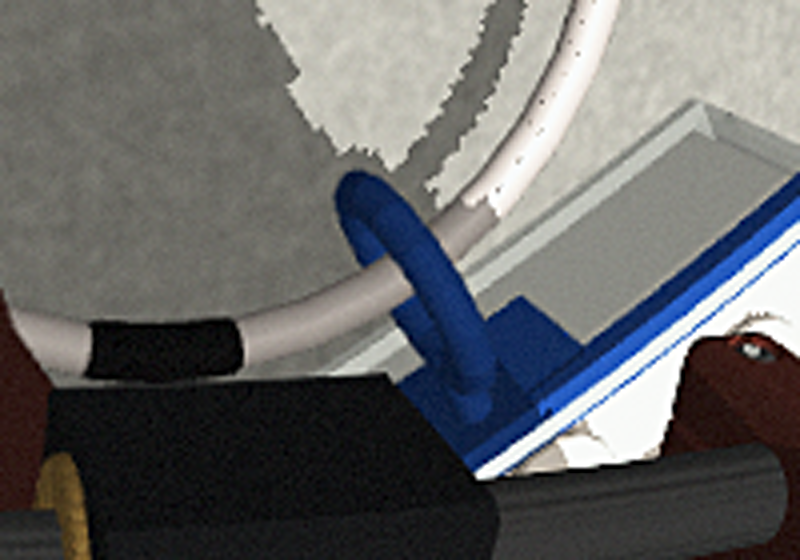

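The bar clearly passes through the ring at crop pixel (400,280), roughly centred. The band, at (165,348), still has to travel about 35°.

{"method": "move_arm", "body": {
  "motion": [
    [6.7,0.9,0,0,0,0.0838,20],
    [13.3,2.3,0,0,0,0.1676,20],
    [19.8,4.3,0,0,0,0.2513,20],
    [26.1,6.8,0,0,0,0.3351,20],
    [32.2,9.8,0,0,0,0.4189,20]
  ]
}}

```text
t: 10.25
ee_pos: [589.1, 83.3, 89.0]
orientation: [-2.452, -1.964, 0.001]
ft_force: [-0.4, 0.3, -4.4]
width: 30.0
```

{"method": "move_arm", "body": {
  "motion": [
    [5.8,3.5,0,0,0,0.0838,20],
    [11.3,7.5,0,0,0,0.1676,20],
    [12.8,8.8,0,0,0,0.192,20],
    [12.8,8.8,0,0,0,0.192,20],
    [12.8,8.8,0,0,0,0.192,20]
  ]
}}

```text
t: 10.67
ee_pos: [601.7, 91.9, 89.0]
orientation: [-2.257, -2.185, 0.001]
ft_force: [-0.0, 0.4, -4.6]
width: 30.2
```

Run:
```python
from h import *
p=get_image("wrist");o=get_obs();print(o["ee_pos"],o["ft_force"],o["moment"],o["orientation"])
c,r=proj(p,[633,151.5,50],True);print(c,r);c=int(np.clip(c,100,460));r=int(np.clip(r,70,350))
a=p["color"][r-70:r+70,c-100:c+100,::-1]
s=get_image("scene");c,r=map(int,proj(s,[620,125,60]));b=s["color"][r-35:r+35,c-50:c+50,::-1]
cv2.imwrite("pics/w7.png",np.vstack([cv2.resize(a,(600,420),interpolation=2),cv2.resize(b,(257*1,180),interpolation=2) if 0 else cv2.copyMakeBorder(cv2.resize(b,(257,180),interpolation=2),0,0,0,343,0)]))
```

```text
[601.66260444  91.86148027  88.97970746] [-1.09200669  0.24183963 -3.7172338 ] [-0.00923665 -0.1760517  -0.03887596] [-2.25617661e+00 -2.18534048e+00  1.25207135e-03]
367.1167610970823 273.296705309516
```

View pics/w7.png

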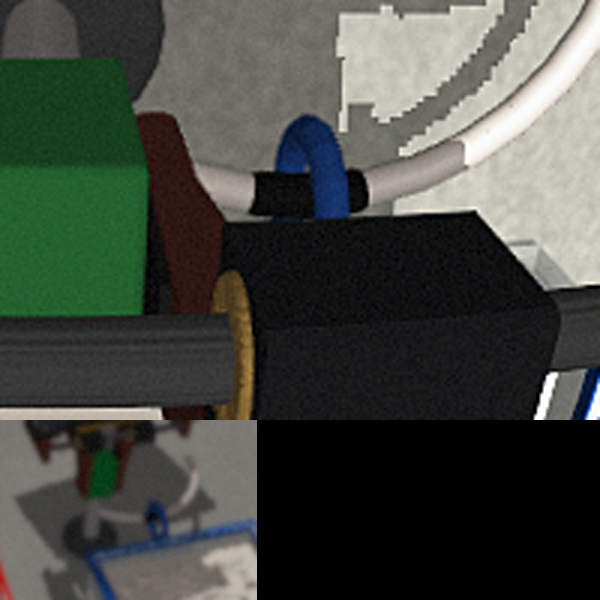

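The ring now sits round the black band, which spans (252–368,190) and is crossed by the ring at about 312. I'll lower 3 mm onto the table, release and retreat.

{"method": "move_arm", "body": {
  "motion": [
    [0,0,-1,0,0,0,20],
    [0,0,-2,0,0,0,20],
    [0,0,-2.7,0,0,0,20],
    [0,0,-2.7,0,0,0,20],
    [0,0,-2.7,0,0,0,20]
  ]
}}

```text
t: 11.18
ee_pos: [602.4, 91.8, 86.5]
orientation: [-2.254, -2.189, 0.0]
ft_force: [-0.6, -0.1, -3.2]
width: 29.8
```

{"method": "move_arm", "body": {
  "motion": [
    [0,0,0,0,0,0,30],
    [0,0,0,0,0,0,34],
    [0,0,0,0,0,0,45],
    [0,0,0,0,0,0,60],
    [0,0,0,0,0,0,70]
  ]
}}

```text
t: 11.6
ee_pos: [602.9, 92.0, 86.8]
orientation: [2.253, 2.188, 0.001]
ft_force: [-0.3, -0.8, 1.0]
width: 50.5
```

{"method": "move_arm", "body": {
  "motion": [
    [0,0,0,0,0,0,70],
    [0,0,0,0,0,0,70],
    [0,0,20,0,0,0,70],
    [0,0,50,0,0,0,70],
    [0,0,80,0,0,0,70]
  ]
}}

```text
t: 12.02
ee_pos: [601.6, 91.8, 166.4]
orientation: [-2.252, -2.188, 0.003]
ft_force: [1.1, 0.3, 0.4]
width: 70.0
```

{"method": "move_arm", "body": {
  "motion": [
    [0,0,35,0,0,0,70],
    [-20,0,70,0,0,0,70],
    [-60,0,80,0,0,0,70],
    [-100,0,80,0,0,0,70],
    [-140,0,80,0,0,0,70]
  ]
}}

```text
t: 12.43
ee_pos: [461.5, 91.9, 247.5]
orientation: [2.253, 2.188, 0.003]
ft_force: [0.9, -0.2, 0.4]
width: 70.0
```

Run:
```python
from h import *
o=get_obs();print(o["t"],o["ee_pos"],o["width"],o["ft_force"])
s=get_image("scene");c,r=map(int,proj(s,[620,140,60]));b=s["color"][r-50:r+40,c-60:c+60,::-1]
p=get_image("wrist");c,r=proj(p,[633,151.5,50],True);c=int(np.clip(c,80,480));r=int(np.clip(r,60,360))
a=p["color"][r-60:r+60,c-80:c+80,::-1]
f=lambda i:cv2.resize(np.ascontiguousarray(i),(400,300),interpolation=2)
cv2.imwrite("pics/w8.png",np.hstack([f(b),f(a)]))
for m in mark_of(s,"orange_grip")[:1]+mark_of(s,"green_grip")[:2]:
  r,c=m["location"];print(m["p"],atz(s,c,r,104))
```

```text
12.4333 [461.52947684  91.93788756 247.46532578] 70.02541533927813 [ 0.85787066 -0.24410831  0.40218183]
0.67 [ 470.3484877  -382.00642504  104.        ]
0.73 [281.57895742 -40.67292423 104.        ]
0.6 [603.80450428  95.28396518 104.        ]
```

The viewer's picture limit is reached, so I'll do a last numeric check: marks from all cameras, and the dark pixels of the band on either side of the ring.

Run:
```python
from h import *
for n in("wrist","scene","top"):
  p=get_image(n);f=n=="wrist"
  for l in Z:
    for m in mark_of(p,l)[:2]:
      r,c=m["location"];print(n,l,round(m["p"],2),atz(p,c,r,Z[l],f).round(1))
  if f:
    hsv=cv2.cvtColor(p["color"],cv2.COLOR_RGB2HSV)
    c,r=map(int,proj(p,[632,152,50],True));print(c,r)
    for rr in range(r-10,r+11):
      print("".join("B" if (hsv[rr,cc,1]>120 and 100<hsv[rr,cc,0]<130) else "k" if hsv[rr,cc,2]<60 else "w" if hsv[rr,cc,2]>150 else "." for cc in range(c-35,c+36)))
```

```text
wrist green_grip 0.85 [285.4 -56.5 104. ]
wrist green_band 0.98 [625.6 149.2  50. ]
wrist spoons_ring 0.91 [633.  157.3  50. ]
329 312
kkk..............................BBBBBBBB......w...........kkkkkkkkkkkk
kkk.w............................BBBBBBBB..................kkkkkkkkkkkk
kkk.w............................BBBBBBBBB..................kkkkkkkkkkk
kkk.w............................BBBBBBBBB.................w.Bkkkkkkkkk
kkk.............................BBBBBBBBBBkkkk....ww.....wwwkkkkkkkkkkk
kkk.....wwwwwwww..........kkkkkkkkkkBBBBBBkkkkkkkkkkkkkkkkkkkkkkkkkkkkk
kkkkkkkkkkkkkkkkkkkkkkkkkkkkkkkkkkkkkkkkkkkkkkkkkkkkkkkkkkkkkkkkkkkkkkk
kkkkkkkkkkkkkkkkkkkkkkkkkkkkkkkkkkkkkkkkkkkkkkkkkkkkkkkkkkkkkkkkkkkkkkk
kkkkkkkkkkkkkkkkkkkkkkkkkkkkkkkkkkkkkkkkkkkkkkkkkkkkkkkkkkkkkkkkkkkkkkk
kkkkkkkkkkkkkkkkkkkkkkkkkkkkkkkkkkkkkkkkkkkkkkkkkkkkkkkkkkkkkkkkkkkkkkk
kkkkkkkkkkkkkkkkkkkkkkkkkkkkkkkkkkkkkkkkkkkkkkkkkkkkkkkkkkkkkkkkkkkkkkk
kkkkkkkkkkkkkkkkkkkkkkkkkkkkkkkkkkkkkkkkkkkkkkkkkkkkkkkkkkkkkkkkkkkkkkk
kkkkkkkkkkkkkkkkkkkkkkkkkkkkkkkkkkkkkkkkkkkkkkkkkkkkkkkkkkkkkkkkkkkkkkk
kkkkkkkkkkkkkkkkkkkkkkkkkkkkk
[... 352 characters left out ...]
kkkkkkkkkkkkkkkkkkkkkkkkkkkkkkkkkkkkkkkkkkkkkkkkkk
kkkkkkkkkkkkkkkkkkkkkkkkkkkkkkkkkkkkkkkkkkkkkkkkkkkkkkkkkkkkkkkkkkkkkkk
kkkkkkkkkkkkkkkkkkkkkkkkkkkkkkkkkkkkkkkkkkkkkkkkkkkkkkkkkkkkkkkkkkkkkkk
scene green_grip 0.85 [281.1 -40.2 104. ]
scene green_grip 0.82 [609.1  88.7 104. ]
scene green_band 0.83 [619.3 145.5  50. ]
scene green_band 0.59 [ 308.4 -107.8   50. ]
scene spoons_ring 0.9 [634.  162.9  50. ]
scene orange_grip 0.86 [ 469.  -383.8  104. ]
top green_grip 0.66 [288.2 -56.8 104. ]
top green_grip 0.54 [586.8  71.5 104. ]
top green_band 0.91 [ 326.  -109.2   50. ]
top green_band 0.6 [628.  151.1  50. ]
top spoons_ring 0.57 [632.6 155.   50. ]
top orange_grip 0.78 [ 465.8 -378.9  104. ]
```

The gripper blocks the wrist view of the ring, so I'll turn the tool back for a clear view.

{"method": "move_arm", "body": {
  "motion": [
    [0,0,0,0,0,-0.6,70],
    [0,0,0,0,0,-0.6,70],
    [0,0,0,0,0,-0.6,70],
    [0,0,0,0,0,-0.6,70],
    [0,0,0,0,0,-0.6,70]
  ]
}}

```text
t: 13.8
ee_pos: [462.5, 92.0, 246.5]
orientation: [2.804, 1.416, 0.0]
ft_force: [0.2, -0.6, -0.4]
width: 70.0
```

{"method": "move_arm", "body": {
  "motion": [
    [0,0,0,0,0,-0.6,70],
    [0,0,0,0,0,-0.6,70],
    [0,0,0,0,0,-0.6,70],
    [0,0,0,0,0,-0.6,70],
    [0,0,0,0,0,-0.6,70]
  ]
}}

```text
t: 14.22
ee_pos: [462.5, 91.9, 246.5]
orientation: [-3.098, -0.524, -0.0]
ft_force: [-0.2, 0.1, 0.3]
width: 70.2
```

{"method": "move_arm", "body": {
  "motion": [
    [40,0,0,0,0,-0.6,70],
    [40,0,0,0,0,-0.6,70],
    [40,0,0,0,0,-0.6,70],
    [40,0,0,0,0,-0.6,70],
    [40,0,0,0,0,-0.6,70]
  ]
}}

```text
t: 14.63
ee_pos: [502.6, 91.9, 246.3]
orientation: [3.114, -0.415, -0.0]
ft_force: [-0.3, 0.4, -0.2]
width: 69.8
```

Run:
```python
from h import *
p=get_image("wrist")
for l in("green_grip","green_band","spoons_ring"):
    for m in mark_of(p,l)[:2]:
      r,c=m["location"];print(l,round(m["p"],2),atz(p,c,r,Z[l],True).round(1),round(c),round(r))
# rectified patch at z=50: rows = y from 185 down to 120, cols = x 595..675
hsv=cv2.cvtColor(p["color"],cv2.COLOR_RGB2HSV)
for y in np.arange(192,118,-2):
  s=""
  for x in np.arange(592,676,1.):
    c,r=[int(round(v)) for v in proj(p,[x,y,50],True)]
    if not(0<=r<420 and 0<=c<560): s+=" ";continue
    h,S,V=hsv[r,c]
    s+="B" if S>120 and 100<h<130 else "k" if V<50 else "w" if V>150 else "."
  print(int(y),s)
```

```text
green_grip 0.79 [596.3  91.5 104. ] 373 174
green_band 0.88 [625.3 156.   50. ] 371 105
green_band 0.7 [ 317.5 -112.6   50. ] 194 355
spoons_ring 0.88 [636.1 152.2  50. ] 381 106
192 wwwwwwwwwwwwwwwwwwww..wwwwwwwww.wwwwwwwwwwwwwwwwwwwwwwwwwwwwwwww.wwww..........BBBBB
190 wwwwwwwwwwwwwwwwwwwwww..wwwwwwwww.wwwwwwwwwwwwwwwwwww.wwww...w....ww............BBBB
188 wwwwwwwwwwwwwwwwwwwwwww.ww.wwwwww.wwwww.wwwwwww..................wwww..........BBBBB
186 wwwwwwwwwwwwwwwwwwwwwwww..wwwwwwww.www...........................wwwww........BBBBBB
184 wwwwwwwwwwwwwwwwwwwwwww..w.......................................wwww.........kBBBBB
182 wwwwwwwwww..ww....w..............................................www...........BBBBB
180 ww..............................................................wwww..........BBBBBB
178 .................................................................wwww..........BBBBB
176 ................................................................wwww...BB...BBBBBBBB
174 .................................................................www.BBBBBBBBBBBBBBB
172 ...........................
[... 1671 characters left out ...]
........................................................wwwBBBBBBBBBBBBBBBBBw
132 ...............................................................www.BBBBBBBBBBBBBBBB.
130 .................................w.............................wwwwBBBBBBBBBBBBBBBBB
128 ..............................................................wwww.....BBBBBBBBBBBBw
126 kkkkkk.........................................................wwww.........BBBBBBBB
124 kkkkkkkkk......................................................wwww..........BBBBBBB
122 kkkkkkkkkkkkk.................w...............................wwww...........BBBBBBw
120 kkkkkkkkkkkkkkkk............w..................................www..........BBBBBBB.
```

The rectified patch shows the black band from y≈138 to 165, with the blue ring crossing it at y≈149–156. The ring is centred on the band with black on both sides. The arm is clear, so I'm handing in.

```bash
python3 -c "
from workcell import *
print(close_job())"
```

```text
the job is handed in; nothing more can be done
None
```

The green marker is standing on the table with its hook through the blue ring, and the ring sits round the black band. The job was handed in about 15 s into the 54 s allowed.

- **What I did:** I gripped the green block, carried it to the blue-rimmed tub of spoons, and turned it about 107° counter-clockwise about the arc's centre. I then lowered it about 3 mm onto the table, released it and backed off. The wrist force readings between moves never went above about 6 N.
- **Hook and ring:** The last wrist check put the band at y≈138–165 mm with the ring across it at y≈149–156 mm, with black on both sides.
- **Marker position:** The block was found near x 596–604, y 91–95 mm at its 104 mm height, close to where I released it. I take that as upright.
- **Orange marker:** It was still at about x 470, y −383 mm, where it started.
- **Checks that disagreed or failed:**
  - Single detections of band and ring scattered by up to about 17 mm between cameras, and one reading of the block from the top camera was about 25 mm off. I relied on the clear wrist view instead.
  - After release I could only check by numbers, because the viewer's 12-picture limit was reached.

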